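# Load a roller into the gravity feeder, up to the escapement stop

### The arm

A 6-joint arm with a two-finger parallel gripper is mounted at the origin on a cart in front of the work surface, level with it; the furniture and walls round the work are solid. World frame = base frame: x ahead of the robot, y to its left, z up, the work surface at z = 0. Lengths are in m, angles in rad, forces in N, time in s.
With the tool pointing down it reaches from about 0.3 to 0.85 m from the base axis. Payload 5.4 kg.
Tool frame: the origin (TCP) lies at the very end of the fingers, on their centre line; the grasp point (between the pads) lies behind it (ctrl.pinch_z is the x of the grasp point in the tool frame, in m); x points along the fingers, z is the direction in which the jaws open and shut, and the axes are right-handed (so a half turn about x gives the same grasp; the last joint's range is limited). The gripper opens to 85 mm and grips with 20 to 120 N. Pads are 22 mm wide; open, the fingers measure 114 mm over their backs; the gripper's body (76 mm by 85 mm) begins 54 mm behind the grasp point. The pads swing forward as they close: fully open they stand 13 mm farther back than shut.
Start: joints at [1.002, 0.158, 1.597, -0, 1.386, -0.21], TCP at [0.202, 0.538, 0.231] pointing down, gripper open.
Joint ranges: [-2.91, 2.91], [-0.94, 2.29], [0.18, 2.7], [-1.29, 4.43], [0.17, 2.64], [-3, 3]. Speed limits (rad/s): [2.57, 2.57, 3.14, 3.14, 3.14, 3.14].

### API

Orientations are given as a unit quaternion [x, y, z, w].
In Python, from cell import ctrl, kin, eyes, order, monitor gives the robot as it stands. Calls block until the motion is done:
- ctrl.move_ptp(position, orientation): joint-space move of the TCP to a pose.
- ctrl.move_straight(position, speed=0.15, orientation=None, until_force=None): straight line of the TCP; orientation=None keeps the orientation; speed is the mean speed in m/s. With until_force (N) it stops when the force on the tool has changed by that much, and returns True; else False.
- ctrl.movej(angles): joint-space move.
- ctrl.gripper_to(opening, newtons=None): opening from 0.0 (shut) to 1.0 (fully open); newtons is the grip in N (None keeps the last); returns when the fingers have stopped.
- ctrl.wait(seconds).
- kin.solve_ik(position, orientation): joint angles nearest the present ones, or None.
- eyes.snapshot(name): name is "scene" or "top"; returns the picture (420x560x3 uint8, red, green, blue); there is no depth.
- eyes.camera_info(name): a dict with "fx", "fy", "cx", "cy" (pixels), "distortion" ([k1, k2, p1, p2, k3] as OpenCV has them; the pictures are not rectified), "pose" (4x4, takes a point from camera to world coordinates). Camera axes: x right, y up, looking along -z (the intrinsics and any distortion apply to the point x, -y, -z); pixel columns grow to the right and rows downward; lengths in m; the calibration is good to about 2 mm. A picture is of the moment at which its call begins. camera_info takes no time and is no camera call.
A pose or a line that the arm cannot do raises ctrl.IKError and nothing moves.
- order.hand_in(): hands the job in, once; it reports no verdict.
Trained networks look in the newest picture that a camera, given by its name, has taken for a name from the list of things; names that differ only in an ending like _2 or _b are one class to them, and where a whole thing is asked for, a point or a joint stands for the part that bears it (a point fixed in the world has none). Each returns a list of dicts, best first, with "p" (0 to 1); they miss things now and then, are a little off and sometimes report something else, mostly with a low value. They report only what shows in the picture. A call takes as long as a camera call. They do not tell look-alikes from the thing itself.
- eyes.silhouettes(name, camera): "mask" (420x560 bool, what is visible of it) and "rect" ([centre column, centre row, width, height] in pixels, round what is visible of it).
Readings, each from a call of its own:
- monitor.read_time_s(): time.
- monitor.read_joints(): joint angles.
- monitor.read_qvel(): joint speeds.
- monitor.read_effort(): joint torques, N m.
- monitor.read_ee_pos(): TCP position.
- monitor.read_eef_rot(): TCP orientation.
- monitor.read_ft_force(): force on the tool from outside, world axes, zero at the start.
- monitor.read_moment(): the same for the moment, N m.
- monitor.read_grip_width(): opening from 0.0 (shut) to 1.0 (fully open).
Only numpy, scipy, OpenCV 4.12 (cv2) and the standard library are available. Lean on these libraries where they do the work, as an engineer would, in place of code of your own. Each camera call takes 0.05 s, during which the arm holds its last target. There are 200 camera calls.

### The job

Stand the bright steel roller upright in the flared mouth at the top of the green chute and let go of it. Then push it gently down the chute from behind, past where the brass drag shoe begins to grip it, until it rests firmly against the red sprung stop; do not force the stop back far, or the escapement trips. Leave the black roller and the bolt alone.

Things in the scene. Friction and masses are not known exactly. Their poses are not given: they have to be found in the camera images.
- roller_b_center (a point): centre of the bright steel roller to be loaded: a plain upright cylinder 33 mm in diameter and 38 mm tall, about 0.2 kg, standing on the bench at the start; the point is half-way up it, z along its axis
- roller_a_center (a point): centre of the black roller, the same size (33 mm diameter, 38 mm tall), also standing on the bench; not to be touched
- bolt_center (a point): middle of a loose black bolt lying on the bench, 68 mm long, 20 mm thick; not to be touched
- chute: green feed chute on a steel foot, fixed; origin on the bench under its middle, z up, x level and pointing downhill, y across. Steel floor slopes down 12 degrees (0.209 rad) towards +x, 46 mm above the bench at the origin; runs 115 mm uphill to 130 mm downhill of it along the slope. Side walls 4 mm thick, 16 mm above the floor. Lane 37 mm wide between them. The roller stands still on it unpushed
- mouth (a point): point on the chute's floor in the middle of the flared mouth, 85 mm uphill of the chute's middle: the roller is to stand here, within 30 mm along the chute. The lane widens from 37 mm (25 mm downhill of this point) to 48 mm at the open top end (30 mm uphill)
- stop (a joint): how far the red stop is pushed back down the chute from its free position, m: 0 free; its spring takes 1.2 N for each mm, on top of the drag. It stays pressed about 1 to 3 mm when the roller rests firmly against it; pushed back more than 8 mm (about 10 N) the escapement trips
- shoe_start (a point): point on the floor where the brass drag shoe begins, 55 mm uphill of the chute's middle; the sprung shoe runs on downhill along the +y wall (no higher than the wall) and presses the roller against the other wall: from here on pushing takes a steady 0.5 to 3 N, which is not yet the stop
- lane_mid (a point): point on the floor at the chute's middle. The face of the red stop (22 mm wide, top 28 mm above the floor) is clamped somewhere 35 to 85 mm downhill of it, along the slope, differently each time; the aluminium bridge that carries it begins 18 mm beyond that face and is 28 mm high above the floor
Things that resemble listed ones, but are neither listed nor needed, are in the scene too. What is shaped like the part that bears roller_b_center but orange or pink is not meant.

How it is judged:
On the way:
1. the bright roller stands in the flared mouth of the chute, let go (horizontal distance between roller_b_center and mouth below 0.036 m and x of roller_b_center in the frame of chute below -0.05 m and z of roller_b_center in the frame of mouth between 0.008 and 0.032 m and angle between roller_b_center's own z axis and vertical below 0.4 rad and contact force between the fingers and roller_b below 0.1 N), for 0.2 s.
At the end, for the whole second after the job is handed in: the bright roller stands at rest in the lane, square on the floor (within 0.14 rad of it), in the middle within 6 mm, resting against the red stop so that the stop stays pressed back by 0.8 to 8 mm (value of joint stop between 0.0008 and 0.008 m and x of roller_b_center in the frame of chute between 0.01 and 0.085 m and y of roller_b_center in the frame of chute between -0.006 and 0.006 m and angle between roller_b_center's own z axis and vertical below 0.35 rad and linear speed of roller_b below 0.01 m/s); the robot touches nothing.
It fails at once if the red stop is forced back more than 8 mm (about 10 N): the escapement trips (value of joint stop above 0.008 m).
It fails at once if the black roller is moved more than 20 mm (distance of roller_a_center from where it was at the start of the episode above 0.02 m).
It fails at once if the bolt is moved more than 20 mm (distance of bolt_center from where it was at the start of the episode above 0.02 m).
It also fails if it takes over 56 s, if anything falls off the work surface, if the arm or the gripper's body presses on something with over 40 N, if the wrist force passes 120 N, or if a joint passes its speed limit or range.

## Working session

There is one attempt and no reset: what is moved stays moved. The work goes in short steps, each a Python script; the robot and the scene stay as the last script left them, time stands still between calls to the robot, and variables do not carry over. Pictures are saved under pics/ and viewed, on a budget of 10 in all, crops included, one or two more only if the job needs it, and the job is handed in when it is done.

```bash
mkdir -p pics; ls
python3 - <<'E'
from cell import ctrl,kin,eyes,monitor
import cv2,numpy as np
for n in("scene","top"):
    im=eyes.snapshot(n); cv2.imwrite(f"pics/{n}0.png",im[:,:,::-1]); 
    i=eyes.camera_info(n); print(n,i["fx"],i["fy"],i["cx"],i["cy"],i["distortion"]); print(np.round(i["pose"],4))
    for k in("roller_b_center","chute","bolt_center","stop"):
        for d in eyes.silhouettes(k,n): print(n,k,round(d["p"],2),np.round(d["rect"]),d["mask"].sum())
print(ctrl.pinch_z,monitor.read_eef_rot(),monitor.read_time_s())
E
```

```text
pics
scene 457.1332087398277 457.1332087398277 279.7782527780938 202.61937287613588 [-0.13982919  0.          0.          0.          0.        ]
[[ 8.249e-01  3.515e-01 -4.428e-01  1.244e-01]
 [-5.653e-01  5.126e-01 -6.463e-01 -4.721e-01]
 [-2.000e-04  7.834e-01  6.215e-01  6.180e-01]
 [ 0.000e+00  0.000e+00  0.000e+00  1.000e+00]]
scene roller_b_center 0.84 [265. 189.  16.  22.] 279
scene roller_b_center 0.77 [235. 186.  24.  21.] 311
scene roller_b_center 0.62 [255. 167.  18.  24.] 277
scene roller_b_center 0.51 [253. 148.  17.  24.] 258
scene chute 0.61 [302. 243.  98. 102.] 5229
scene bolt_center 0.58 [341. 342.  45.  14.] 368
top 466.6987725328132 466.6987725328132 277.71734468905447 206.2338209991201 [-0.14238886  0.          0.          0.          0.        ]
[[ 0.0012  0.9924 -0.1228  0.4147]
 [-0.9994 -0.0032 -0.0355  0.0814]
 [-0.0356  0.1228  0.9918  1.0164]
 [ 0.      0.      0.      1.    ]]
top roller_b_center 0.73 [195. 185.  20.  15.] 243
top roller_b_center 0.53 [208. 221.  12.  17.] 224
top roller_b_center 0.51 [159. 170.  17.  15.] 193
top roller_b_center 0.51 [235. 197.  15.  16.] 228
top chute 0.58 [318. 206.  72. 116.] 4556
top bolt_center 0.52 [414. 254.  23.  26.] 195
top bolt_center 0.35 [317. 204.  77. 117.] 4538
top stop 0.65 [306. 169.   7.  12.] 98
-0.0187 [-0.40277675  0.58122955  0.40275834  0.58114441] 0.5
```

Run:
```python
import cv2,numpy as np
a=cv2.imread("pics/scene0.png")[120:370,200:400]; b=cv2.imread("pics/top0.png")[120:300,130:450]
a=cv2.resize(a,(480,600),interpolation=3)
cv2.imwrite("pics/c1.png",a)
cv2.imwrite("pics/c2.png",cv2.resize(b,(800,450),interpolation=3))
```

```text
(no output)
```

View pics/c1.png

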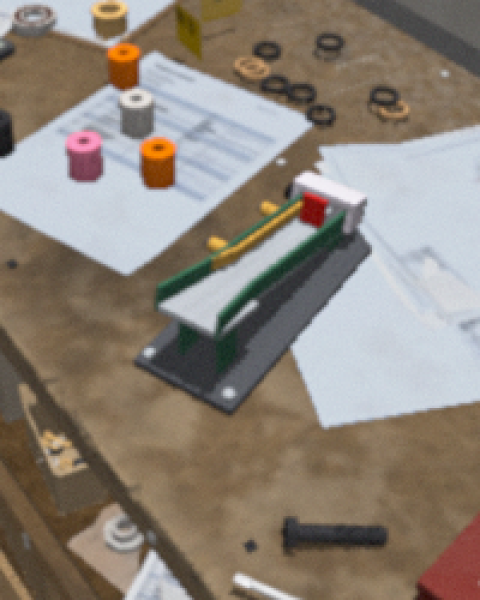

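View pics/c2.png

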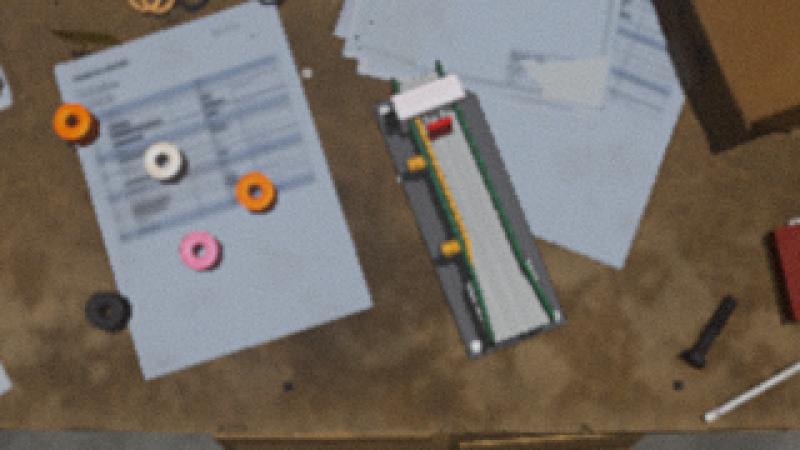

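The top view shows the white/steel roller at full-picture pixel (195,184). The look-alikes are orange (159,169), orange (232,196), pink (210,220) and black (173,244). A brass-coloured one sits far off at scene (246,127). In the scene view the steel roller is at (257,167). The chute's mouth is near top (338,252), the red stop at (306,171) and the bolt at (414,254).

Next I'll localise the roller by triangulation and take close crops of the chute.

```bash
cat > h.py <<'E'
from cell import ctrl,kin,eyes,order,monitor
import cv2,numpy as np
from scipy.optimize import least_squares
F=np.diag([1.,-1,-1])
def proj(P,n):
    i=eyes.camera_info(n);T=np.linalg.inv(np.array(i["pose"]));R=F@T[:3,:3];t=F@T[:3,3]
    K=np.array([[i["fx"],0,i["cx"]],[0,i["fy"],i["cy"]],[0,0,1.]])
    return cv2.projectPoints(np.asarray(P,float).reshape(-1,3),cv2.Rodrigues(R)[0],t,K,np.array(i["distortion"]))[0].reshape(-1,2)
def onplane(uv,n,z):
    i=eyes.camera_info(n);T=np.array(i["pose"])
    K=np.array([[i["fx"],0,i["cx"]],[0,i["fy"],i["cy"]],[0,0,1.]])
    q=cv2.undistortPoints(np.array([[uv]],float),K,np.array(i["distortion"]))[0,0]
    d=T[:3,:3]@F@np.array([q[0],q[1],1]);return T[:3,3]+d*(z-T[2,3])/d[2]
c,s=np.cos(np.radians(12)),np.sin(np.radians(12))
def chute(q,pts): # pts (along slope, across, above floor) -> world
    a,y,h=np.asarray(pts,float).reshape(-1,3).T
    X=a*c+h*s; Z=.046-a*s+h*c; C,S=np.cos(q[2]),np.sin(q[2])
    return np.c_[q[0]+C*X-S*y,q[1]+S*X+C*y,Z]
def cyl(x,y,z0=0,h=.038,r=.0165):
    t=np.linspace(0,2*np.pi,40);return np.r_[np.c_[x+r*np.cos(t),y+r*np.sin(t),0*t+z0],np.c_[x+r*np.cos(t),y+r*np.sin(t),0*t+z0+h]]
E
python3 - <<'E'
from h import *
def fit(rects):
    def f(p):
        o=[]
        for n,r in rects.items():
            uv=proj(cyl(*p),n);lo,hi=uv.min(0),uv.max(0)
            o+=list((lo+hi)/2-np.array(r[:2]))
        return o
    p=least_squares(f,[.45,.2]);return p.x,p.fun
def best(n,uv):
    L=[d for d in eyes.silhouettes("roller_b_center",n)]
    d=min(L,key=lambda d:np.hypot(d["rect"][0]-uv[0],d["rect"][1]-uv[1]));return d["rect"]
rs={"scene":best("scene",(256,167)),"top":best("top",(195,184))}
print(rs,fit(rs)); print([fit({n:r}) for n,r in rs.items()])
for uv in((159,169),(232,196),(210,220),(173,244),(414,254)): print(uv,onplane(uv,"top",.03))
im=cv2.imread("pics/top0.png")[142:270,272:364];cv2.imwrite("pics/t3.png",cv2.resize(im,None,fx=4.6,fy=4.6,interpolation=2))
im2=cv2.imread("pics/scene0.png")[185:300,250:360];b=cv2.resize(im2,None,fx=5,fy=5,interpolation=2)
im3=cv2.imread("pics/top0.png")[170:200,180:210];cv2.imwrite("pics/s3.png",b)
# side by side: chute scene, roller close crop
out=np.zeros((575,800,3),np.uint8);out[:,:550]=b;out[:240,555:795]=cv2.resize(im3,(240,240));cv2.imwrite("pics/s3.png",out)
E
```

```text
{'scene': [254.6, 167.1, 18.3, 23.9], 'top': [195.2, 184.7, 19.6, 15.3]} (array([0.58331851, 0.29755227]), array([ 1.06503841, -1.26382205,  0.02317339,  1.23195326]))
[(array([0.57844785, 0.2944614 ]), array([-1.42108547e-13,  2.84217094e-14])), (array([0.5860561 , 0.29767355]), array([2.84217094e-14, 0.00000000e+00]))]
(159, 169) [0.62010455 0.37751291 0.03      ]
(232, 196) [0.55935411 0.21488026 0.03      ]
(210, 220) [0.50766121 0.26166051 0.03      ]
(173, 244) [0.45601177 0.34122598 0.03      ]
(414, 254) [ 0.4343163  -0.17148723  0.03      ]
```

View pics/t3.png

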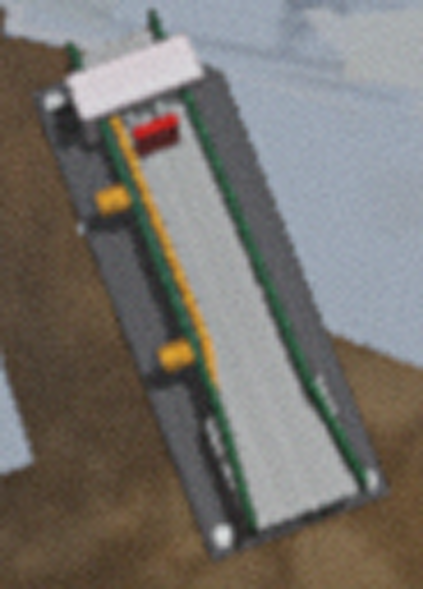

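View pics/s3.png

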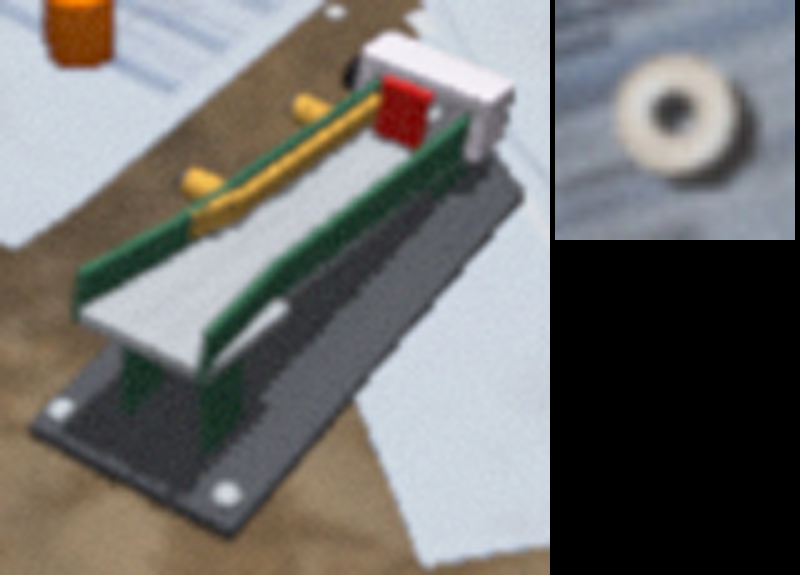

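```bash
cat >> h.py <<'E'
TOP=[((252,528),(-.115,.026,.016)),((367,485),(-.115,-.026,.016)),((307,382),(-.060,-.0205,.016)),((72,46),(.130,.0205,.016)),((153,13),(.130,-.0205,.016)),((354,497),(-.115,-.024,0))]
SCN=[((82,270),(-.115,.026,.016)),((208,333),(-.115,-.026,.016)),((272,265),(-.060,-.0205,.016)),((84,315),(-.115,.024,0)),((197,370),(-.115,-.024,0))]
def fitchute(TOP,SCN):
    def f(q):
        o=[]
        for L,n,sc,off in((TOP,"top",4.6,(272,142)),(SCN,"scene",5,(250,185))):
            if L:
                uv=np.array([(a+.5)/sc+np.array(off)-.5 for a in np.array([l[0] for l in L],float)])
                o.append((proj(chute(q,[l[1] for l in L]),n)-uv).ravel())
        return np.concatenate(o)
    return least_squares(f,[.49,.06,.35],loss="soft_l1")
E
python3 - <<'E'
from h import *
for a,b in((TOP,SCN),(TOP,[]),([],SCN)):
    r=fitchute(a,b);print(r.x.round(4));
    if a and b:q=r.x;print(r.fun.reshape(-1,2).round(1))
out=np.zeros((590,975,3),np.uint8)
for n,f,x0 in(("top","t3",0),("scene","s3",425)):
    im=cv2.imread(f"pics/{f}.png")[:, :550];sc,off=(4.6,(272,142)) if n=="top" else(5,(250,185))
    for y in(1,-1):
        for h in(0,.016):
            for d in(0,.004):
                uv=((proj(chute(q,[(-.115,y*(.024+d),h),(-.06,y*(.0185+d),h),(.13,y*(.0185+d),h)]),n)-off+.5)*sc)
                cv2.polylines(im,[uv.astype(np.int32)],False,(255,0,255) if h else (0,255,255),1)
    for a in np.arange(.03,.09,.01):
        uv=((proj(chute(q,[(a,-.011,.028),(a,.011,.028)]),n)-off+.5)*sc);cv2.polylines(im,[uv.astype(np.int32)],False,(255,255,0),1)
    out[:im.shape[0],x0:x0+im.shape[1]]=im
cv2.imwrite("pics/o4.png",cv2.resize(out,(800,484),interpolation=cv2.INTER_AREA))
# stop face: red pixels
for n in("top","scene"):
    im=cv2.imread(f"pics/{n}0.png").astype(int);m=(im[...,2]>140)&(im[...,1]<90)&(im[...,0]<90)
    m[:,:270]=0;m[:,360:]=0;m[:140]=0;m[300:]=0
    v,u=np.nonzero(m);print(n,len(u),u.min(),u.max(),v.min(),v.max(),u.mean(),v.mean())
    for a in(.04,.05,.06,.07,.08): print(a,proj(chute(q,[(a,0,.028),(a,0,.014)]),n).round(1).tolist())
E
```

```text
[0.5398 0.03   0.367 ]
[[ 1.4  0.4]
 [ 0.8  0.3]
 [ 0.7 -1. ]
 [ 0.   0.3]
 [ 0.2  0.7]
 [ 2.3 -0.2]
 [-0.5 -0.5]
 [-0.3 -1. ]
 [ 1.1 -1.7]
 [-0.9 -1.4]
 [-0.3 -1.1]]
[0.5403 0.0315 0.3557]
[0.5387 0.0274 0.3668]
top 23 301 310 167 171 305.1304347826087 169.04347826086956
0.04 [[311.3, 182.5], [311.5, 184.9]]
0.05 [[309.5, 178.3], [309.8, 180.8]]
0.06 [[307.7, 174.2], [308.1, 176.7]]
0.07 [[306.0, 170.1], [306.3, 172.6]]
0.08 [[304.3, 166.0], [304.6, 168.6]]
scene 22 270 336 185 204 325.8181818181818 200.77272727272728
0.04 [[323.5, 206.2], [322.3, 212.4]]
0.05 [[326.0, 204.4], [324.8, 210.6]]
0.06 [[328.4, 202.7], [327.2, 208.9]]
0.07 [[330.8, 201.0], [329.6, 207.1]]
0.08 [[333.1, 199.3], [331.9, 205.4]]
```

View pics/o4.png

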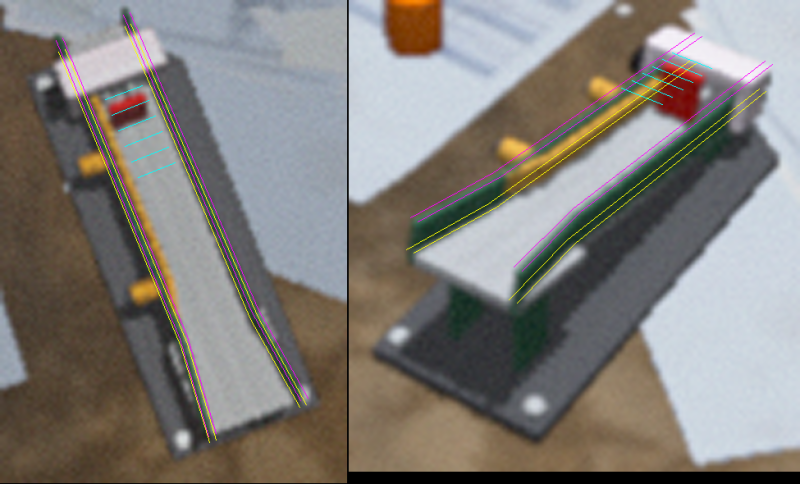

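The overlay fits. The chute is at about (0.540, 0.030) with yaw about 0.36, and the stop face is at roughly s≈65–70 mm. The close crop confirms the white/steel roller. I'll grasp it now and hover it near the mouth, so its position relative to the chute can be checked in the pictures.

```bash
cat >> h.py <<'E'
from scipy.spatial.transform import Rotation as Ro
Q=np.array([.5398,.0300,.362])
def quat(x,z):
    x=np.array(x,float);x/=np.linalg.norm(x);z=np.array(z,float);z-=x*(x@z);z/=np.linalg.norm(z)
    return Ro.from_matrix(np.c_[x,np.cross(z,x),z]).as_quat()
def cq(q=Q,sg=1):
    P=chute(q,[(0,0,0),(1,0,0),(0,0,1)]);return quat(P[0]-P[2],sg*(P[1]-P[0]))
def best(sols): # of candidate quats choose smallest last joint
    return min(sols,key=lambda s:abs(s[1][5]))
def pick(p,quats):
    L=[(o,kin.solve_ik(p,o)) for o in quats];L=[l for l in L if l[1] is not None]
    return min(L,key=lambda l:abs(l[1][5]))[0]
E
python3 - <<'E'
from h import *
p=np.array([.583,.297,0])
z=np.array([.94,-.35,0]);o=pick(p+[0,0,.01],[quat([0,0,-1],z),quat([0,0,-1],-z)])
oc=pick(chute(Q,[(-.085,0,.03)])[0],[cq(Q,1),cq(Q,-1)])
for s_,h in((-.085,.008),(-.135,.008),(.05,.06),(-.135,.1)): print(s_,kin.solve_ik(chute(Q,[(s_,0,h)])[0],oc))
ctrl.move_ptp(p+[0,0,.12],o)
ctrl.move_straight(p+[0,0,.009],speed=.12,until_force=8) and print("hit")
print(monitor.read_ee_pos())
ctrl.gripper_to(0,newtons=30); print("w",monitor.read_grip_width())
ctrl.move_straight(p+[0,0,.13],speed=.15); print("w",monitor.read_grip_width(),monitor.read_ft_force())
ctrl.move_ptp(chute(Q,[(-.085,0,.05)])[0],oc)
print(monitor.read_ee_pos(),chute(Q,[(-.085,0,.05)])[0],monitor.read_time_s())
for n in("top","scene"): cv2.imwrite(f"pics/{n}5.png",eyes.snapshot(n)[:,:,::-1])
a=cv2.imread("pics/top5.png")[142:270,272:400];b=cv2.imread("pics/scene5.png")[160:290,240:370]
cv2.imwrite("pics/v5.png",cv2.resize(np.hstack([a,b[:128,:128]]),(800,400),interpolation=2))
E
```

```text
-0.085 [-0.18592422  0.22492246  1.87633715 -0.11550183  1.2219732  -0.49851638]
-0.135 [-0.2407088   0.09522278  2.00031721 -0.12574508  1.22195399 -0.54925   ]
0.05 [-0.06989733  0.5091484   1.45227965 -0.08890299  1.37162608 -0.4059236 ]
-0.135 [-0.21808014  0.01257892  1.88764728 -0.11554906  1.41832197 -0.55236963]
[0.58394788 0.29729759 0.01016739]
w 0.3752840479616244
w 0.37543280069020984 [ 0.23674997  0.28458703 -2.62489281]
[0.4720464  0.00470164 0.11243253] [0.47176774 0.004237   0.11257987] 6.05
```

View pics/v5.png

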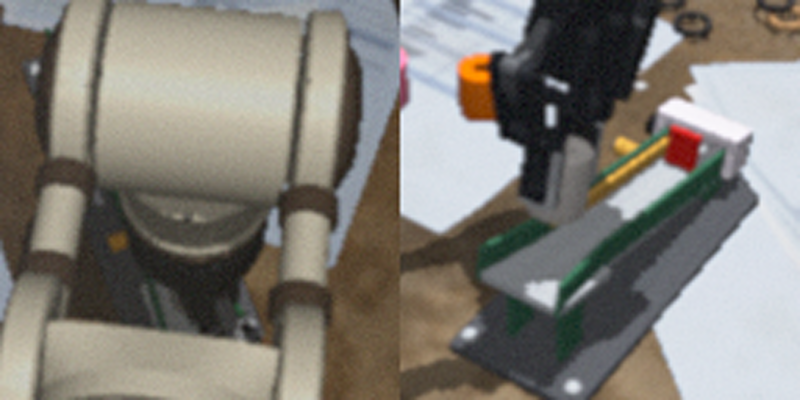

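The roller is held (scene crop, lower rim near (562,220)), with its axis square to the floor. The arm hides the top view, so I'll compare the projected roller and chute with the scene picture to find the offset.

Run:
```python
from h import *
im=cv2.resize(cv2.imread("pics/scene5.png")[160:290,240:370],(780,780),interpolation=2)
off=np.array([240,160]);sc=6
T=np.array(monitor.read_ee_pos());R=Ro.from_quat(monitor.read_eef_rot()).as_matrix()
t=np.linspace(0,2*np.pi,40)
for d in(.010,-.028):
    P=T+d*R[:,0]+.0165*(np.cos(t)[:,None]*R[:,1]+np.sin(t)[:,None]*R[:,2])
    cv2.polylines(im,[((proj(P,"scene")-off+.5)*sc).astype(np.int32)],True,(0,0,255),1)
for q,col in((Q,(255,0,255)),((.5387,.0274,.3668),(0,255,255))):
    for y in(1,-1):
        for h in(0,.016):
            uv=(proj(chute(q,[(-.115,y*.024,h),(-.06,y*.0185,h),(.13,y*.0185,h)]),"scene")-off+.5)*sc
            cv2.polylines(im,[uv.astype(np.int32)],False,col,1)
cv2.imwrite("pics/o6.png",im[150:750])
```

```text
(no output)
```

View pics/o6.png

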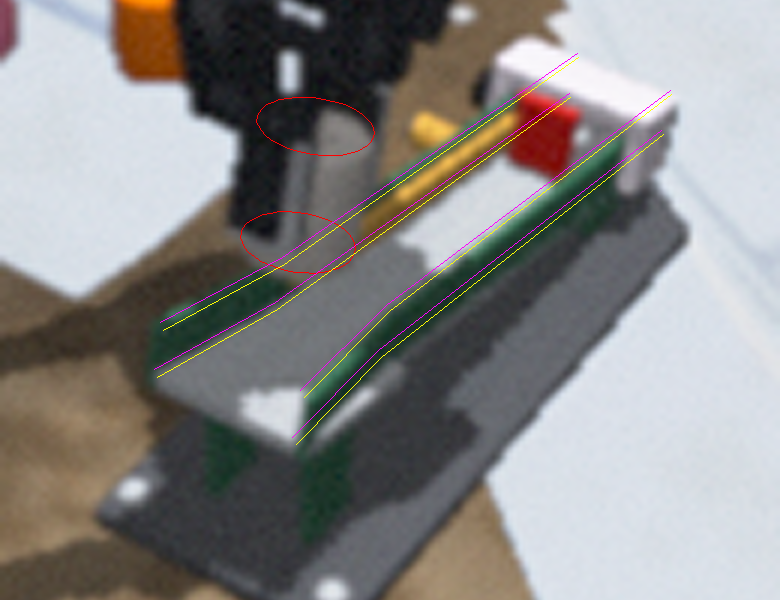

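Run:
```python
from h import *
im=cv2.imread("pics/scene5.png");c=im[178:238,272:317]
c=np.clip(c.astype(float)*1.6+15,0,255).astype(np.uint8)
c=cv2.resize(c,None,fx=10,fy=10,interpolation=cv2.INTER_CUBIC)
for k in range(0,45,5): cv2.putText(c,str(272+k),(k*10,10),0,.35,(0,0,255),1)
for k in range(0,60,5): cv2.putText(c,str(178+k),(0,k*10+5),0,.35,(0,0,255),1)
cv2.imwrite("pics/z7.png",c)
T=np.array(monitor.read_ee_pos());R=Ro.from_quat(monitor.read_eef_rot()).as_matrix()
print("tool y",R[:,1],"z",R[:,2])
for dx,dy in((0,0),(.005,0),(0,.005)):
    print(dx,dy,proj([T+.010*R[:,0]+dx*R[:,2]+dy*R[:,1], T-.028*R[:,0]+dx*R[:,2]+dy*R[:,1]],"scene").round(1).tolist())
```

```text
tool y [-3.54859574e-01  9.34919611e-01 -5.47939322e-05] z [ 0.9146116   0.34713928 -0.20731605]
0 0 [[289.2, 224.8], [292.1, 205.5]]
0.005 0 [[290.8, 223.7], [293.7, 204.5]]
0 0.005 [[286.8, 223.7], [289.6, 204.4]]
```

View pics/z7.png

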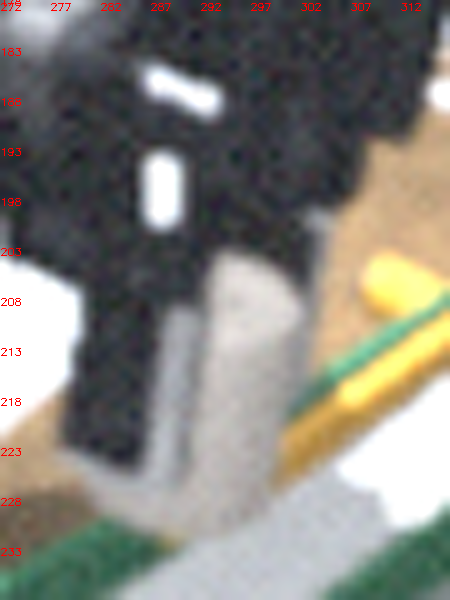

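The roller and chute sit at nearly the same pixel offset, about (+0.3, +1.5), from their projections. The roller is therefore within about 1–2 mm of the middle of the mouth. Next I'll lower it, release it, back off along the floor normal and check.

Run:
```python
from h import *
print("hit",ctrl.move_straight(chute(Q,[(-.085,.0005,.006)])[0],speed=.03,until_force=2.5))
print(monitor.read_ee_pos(),chute(Q,[(-.085,.0005,.010)])[0],monitor.read_ft_force())
ctrl.gripper_to(.48); print(monitor.read_grip_width(),monitor.read_ft_force())
ctrl.wait(.3)
p=np.array(monitor.read_ee_pos());up=chute(Q,[(0,0,1)])[0]-chute(Q,[(0,0,0)])[0]
ctrl.move_straight(p+.075*up,speed=.08)
ctrl.gripper_to(0)
ctrl.move_straight(chute(Q,[(-.15,-.001,.085)])[0],speed=.15)
print(monitor.read_grip_width(),monitor.read_time_s(),monitor.read_ft_force())
im=eyes.snapshot("scene")[:,:,::-1];cv2.imwrite("pics/scene8.png",im)
cv2.imwrite("pics/v8.png",cv2.resize(im[160:290,240:370],(600,600),interpolation=2))
```

```text
hit True
[0.46382107 0.00172442 0.07365948] [0.46381319 0.00175936 0.07345397] [-0.34905225  0.62397464  5.15496994]
0.4780407092021344 [ 0.00539515 -0.79327747  0.42388349]
0.002740847713052449 10.0333 [-0.04861181  0.33006054  0.41520162]
```

View pics/v8.png

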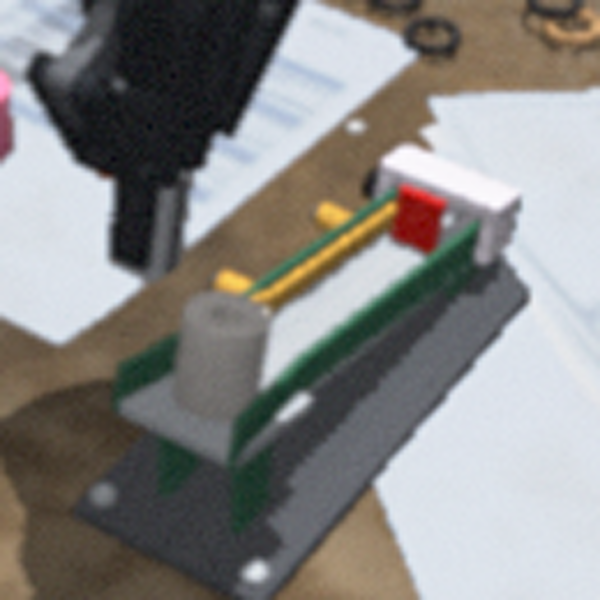

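The scene shows the roller standing free and square in the mouth (crop (222,355)). Contact came at the predicted floor height, so the chute fit is good in z too. Next I'll come down behind it with the jaws shut and push in force-watched steps.

Run:
```python
from h import *
H=.008;Y=-.0015
d=chute(Q,[(1,0,0)])[0]-chute(Q,[(0,0,0)])[0]
pos=lambda s:chute(Q,[(s,Y,H)])[0]
def sl(): return float((np.array(monitor.read_ee_pos())-chute(Q,[(0,0,0)])[0])@d)
push=lambda: -float(np.array(monitor.read_ft_force())@d)
ctrl.move_straight(pos(-.15),speed=.12,until_force=8)
f0=push();print("start",sl(),monitor.read_ee_pos(),pos(-.15),f0)
s_=-.15;log=[]
while s_<-.03:
    s_+=.01
    hit=ctrl.move_straight(pos(s_),speed=.04,until_force=4.5)
    log.append((round(sl(),4),round(push()-f0,2),np.round(monitor.read_ft_force(),1).tolist(),hit))
    if hit or push()-f0>5: break
for l in log:print(*l)
print(monitor.read_time_s())
```

```text
start -0.14950916330799566 [ 0.40536629 -0.02287743  0.08552772] [ 0.40467358 -0.0227747   0.08501193] -0.37595870099891837
-0.1397 0.67 [-0.4, 0.7, 0.8] False
-0.1299 0.67 [-0.3, -0.2, -0.2] False
-0.1199 1.07 [-0.5, -0.7, 0.0] False
-0.1098 0.31 [0.1, 0.3, 0.5] False
-0.0998 0.76 [-0.1, -1.0, -0.2] False
-0.0898 0.98 [-0.7, 0.2, 0.1] False
-0.0798 0.82 [-0.2, -0.6, 0.4] False
-0.0698 0.33 [0.1, 0.1, 0.2] False
-0.0597 1.07 [-0.6, -0.4, 0.0] False
-0.0497 0.12 [0.3, 0.0, 0.0] False
-0.0397 0.46 [0.0, -0.1, 0.3] False
-0.0297 0.14 [0.2, 0.3, 0.1] False
15.675
```

Run:
```python
from h import *
im=eyes.snapshot("scene")[:,:,::-1];cv2.imwrite("pics/scene9.png",im)
cv2.imwrite("pics/v9.png",cv2.resize(im[160:290,240:370],(600,600),interpolation=2))
```

```text
(no output)
```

View pics/v9.png

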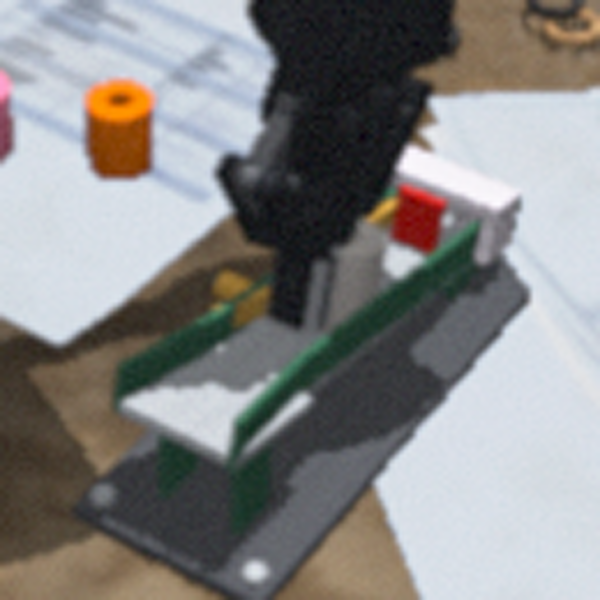

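The roller moves upright ahead of the fingers inside the lane; about 0.5 N of drag is near the noise level. I'll continue in fine steps with averaged force.

Run:
```python
from h import *
H=.008;Y=-.0015
d=chute(Q,[(1,0,0)])[0]-chute(Q,[(0,0,0)])[0]
pos=lambda s:chute(Q,[(s,Y,H)])[0]
def sl(): return float((np.array(monitor.read_ee_pos())-chute(Q,[(0,0,0)])[0])@d)
def push():
    v=[]
    for _ in range(6): v.append(-float(np.array(monitor.read_ft_force())@d));ctrl.wait(.02)
    return np.mean(v)
s_=-.030;log=[];fs=[push()];step=.003
while s_<.05:
    s_+=step
    hit=ctrl.move_straight(pos(s_),speed=.02 if step>.001 else .005,until_force=3.5)
    f=push();drag=np.median(fs[:10]);log.append((round(s_,4),round(sl(),4),round(f,2),hit))
    if hit: s_=sl()
    fs.append(f)
    if f-drag>5 or monitor.read_time_s()>40: break
    if f-drag>1.3 or hit: step=.0006
    elif step<.001 and f-drag<.6: step=.002
for l in log:print(*l)
print(drag,monitor.read_time_s())
```

```text
-0.027 -0.027 0.11 False
-0.024 -0.0239 0.4 False
-0.021 -0.0209 0.48 False
-0.018 -0.0179 0.15 False
-0.015 -0.0149 0.39 False
-0.012 -0.0119 0.45 False
-0.009 -0.0089 0.45 False
-0.006 -0.0059 0.36 False
-0.003 -0.0029 0.4 False
-0.0 0.0001 0.07 False
0.003 0.0031 0.25 False
0.006 0.0061 0.53 False
0.009 0.0091 0.54 False
0.012 0.0121 0.58 False
0.015 0.0151 0.43 False
0.018 0.0181 0.35 False
0.021 0.0211 0.65 False
0.024 0.024 1.16 False
0.027 0.0251 0.55 True
0.0257 0.0253 1.81 False
0.0263 0.026 4.31 False
0.0269 0.0267 5.23 False
0.0275 0.0273 5.54 False
0.39559533434466027 24.95
```

The stop is felt at s≈24 mm and pressed to about 5 N, roughly 4 mm. Next I'll back off, lift clear and look.

Run:
```python
from h import *
P=lambda s,h:chute(Q,[(s,-.0015,h)])[0]
ctrl.move_straight(P(-.005,.008),speed=.04)
ctrl.move_straight(P(-.03,.10),speed=.15)
a=eyes.snapshot("scene")[:,:,::-1]; 
ctrl.move_ptp([.36,.25,.25],monitor.read_eef_rot())
ctrl.wait(.3)
b=eyes.snapshot("scene")[:,:,::-1];t=eyes.snapshot("top")[:,:,::-1]
cv2.imwrite("pics/scene10.png",b);cv2.imwrite("pics/top10.png",t)
cv2.imwrite("pics/v10.png",np.hstack([cv2.resize(b[180:240,290:350],(400,400),interpolation=2),cv2.resize(t[150:210,285:345],(400,400),interpolation=2)]))
o=cv2.imread("pics/scene0.png");ot=cv2.imread("pics/top0.png")
def red(im,x0,x1,y0,y1):
    im=im.astype(int);w=np.clip(im[...,2]-np.maximum(im[...,1],im[...,0])-40,0,None)[y0:y1,x0:x1];v,u=np.mgrid[y0:y1,x0:x1]
    return w.sum(),(u*w).sum()/w.sum(),(v*w).sum()/w.sum()
print("scene",red(o,318,345,190,220),red(b,318,345,190,220));print("top",red(ot,295,318,155,185),red(t,295,318,155,185))
q=Q
for a_ in(.045,.05,.055): print(a_,proj(chute(q,[(a_,-.002,.038)]),"top").round(1),proj(chute(q,[(a_,-.002,.038)]),"scene").round(1))
print(monitor.read_time_s(),monitor.read_ee_pos())
```

```text
scene (np.int64(7675), np.float64(330.1437133550489), np.float64(206.12104234527686)) (np.int64(0), np.float64(nan), np.float64(nan))
top (np.int64(2612), np.float64(304.8208269525268), np.float64(169.88361408882082)) (np.int64(742), np.float64(302.10107816711593), np.float64(170.89622641509433))
0.045 [[311.2 178.2]] [[326.6 201.2]]
0.05 [[310.3 176.1]] [[327.8 200.3]]
0.055 [[309.4 174. ]] [[329.1 199.5]]
28.2917 [0.36021499 0.24975433 0.24983359]<stdin>:14: RuntimeWarning: invalid value encountered in scalar divide
```

View pics/v10.png

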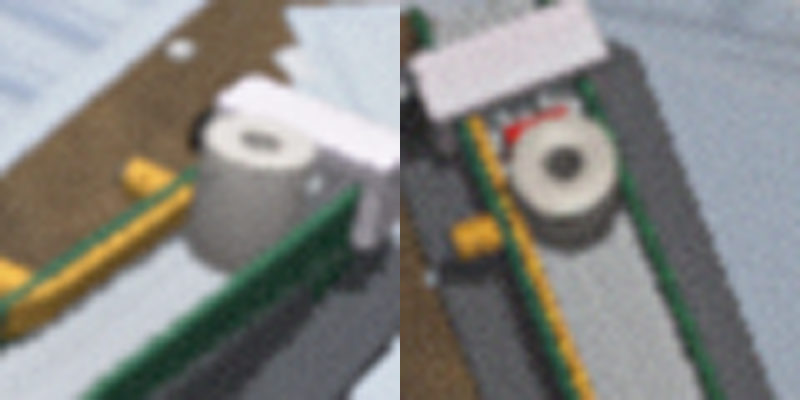

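Both views show the roller upright, square in the lane and against the stop; it hides most of the red, top crop (535,125). I'll check numerically how far the stop stays pressed by comparing its downhill edge in the top view before and now.

Run:
```python
from h import *
A=cv2.imread("pics/top0.png").astype(float)
B=np.mean([eyes.snapshot("top")[:,:,::-1].astype(float) for _ in range(6)],0)
d=(proj(chute(Q,[(.08,0,.028)]),"top")-proj(chute(Q,[(.07,0,.028)]),"top"))[0];L=np.linalg.norm(d);e=d/L
n=np.array([-e[1],e[0]])
def red(im,b): 
    g=np.array([[ (np.array([305.5,169.8])+e*k*.1+n*j) for k in range(-60,80)] for j in b]).astype(np.float32)
    s=cv2.remap(im.astype(np.float32),g[...,0],g[...,1],cv2.INTER_LINEAR);return (s[...,2]-(s[...,1]+s[...,0])/2)
for j in np.arange(-5,6,1.):
    r=[red(x,[j])[0] for x in(A,B)];o=[]
    for p in r:
        m=p.max();k=len(p)-1-np.argmax(p[::-1]>.5*m);o.append((round(m),round((k-60)*.1/L*10,2)))
    print(j,o)
# static reference: bridge edge shift check
print(cv2.phaseCorrelate(A[100:165,280:340].mean(2),B[100:165,280:340].mean(2)))
print(monitor.read_time_s())
```

```text
-5.0 [(78, np.float64(4.52)), (53, np.float64(6.78))]
-4.0 [(126, np.float64(4.97)), (116, np.float64(6.78))]
-3.0 [(149, np.float64(4.97)), (126, np.float64(6.78))]
-2.0 [(147, np.float64(4.75)), (86, np.float64(7.46))]
-1.0 [(141, np.float64(4.75)), (75, np.float64(7.23))]
0.0 [(151, np.float64(4.97)), (62, np.float64(7.46))]
1.0 [(146, np.float64(4.97)), (57, np.float64(7.46))]
2.0 [(145, np.float64(4.75)), (63, np.float64(7.23))]
3.0 [(152, np.float64(4.52)), (62, np.float64(7.23))]
4.0 [(142, np.float64(4.29)), (65, np.float64(7.01))]
5.0 [(83, np.float64(4.29)), (51, np.float64(6.78))]
((0.036471845600971164, -0.0024902060966738304), 1.007753062289824)
28.5917
```

The stop's edge has moved about 2–2.5 mm downhill and stays there, within the 0.8–8 mm window. The robot is clear of everything, so I'll hand in.

```bash
python3 -c "
from h import *
for uv,k in(((173,244),'black'),((414,254),'bolt')):
    a=cv2.imread('pics/top0.png')[uv[1]-12:uv[1]+12,uv[0]-14:uv[0]+14].astype(float);b=cv2.imread('pics/top10.png')[uv[1]-12:uv[1]+12,uv[0]-14:uv[0]+14].astype(float);print(k,abs(a-b).mean())
order.hand_in();print(monitor.read_time_s())"
```

```text
black 16.400793650793652
bolt 3.884920634920635
the job is handed in; nothing more can be done
the job is handed in; nothing more can be done
```

The black roller's patch differs by 16, so I'll check the saved pictures numerically to see whether it moved or the arm covered it.

```bash
python3 -c "
import cv2
for n,(x,y) in(('top',(173,244)),('scene',(200,175))):
    t=cv2.imread(f'pics/{n}0.png')[y-13:y+13,x-13:x+13]
    for k in ('5','8','9','10'):
        b=cv2.imread(f'pics/{n}{k}.png')
        if b is None: continue
        r=cv2.matchTemplate(b[y-40:y+40,x-40:x+40],t,5);_,m,_,l=cv2.minMaxLoc(r);print(n,k,round(m,2),'shift',l[0]-27,l[1]-27)
"
```

```text
top 5 0.99 shift 0 0
top 10 0.9 shift 0 0
scene 5 1.0 shift 0 0
scene 8 1.0 shift 0 0
scene 9 1.0 shift 0 0
scene 10 1.0 shift 0 0[ WARN:0@0.024] global loadsave.cpp:275 findDecoder imread_('pics/top8.png'): can't open/read file: check file path/integrity
[ WARN:0@0.024] global loadsave.cpp:275 findDecoder imread_('pics/top9.png'): can't open/read file: check file path/integrity
```

The bright steel roller is in the lane against the red stop, and the job is handed in. The last clock reading before that was 28.6 s.

**What I did:** I gripped the bright roller, stood it square to the floor in the flared mouth and let go. Then I pushed it down with the shut fingers in small force-checked steps. Drag was about 0.4 N, close to the sensor noise. I stopped at about 5 N on the stop, roughly 4 mm of travel, then backed off and moved clear.

**Last checks:**
- **Roller:** both cameras show it upright in the lane, touching the stop.
- **Stop:** in the top view its edge stays about 2–2.5 mm downhill of where it started (allowed 0.8–8 mm).
- **Bolt:** its picture patch is unchanged.
- **Black roller:** a first picture comparison after the push disagreed (patch difference 16). Template matching then showed zero shift in both cameras, so it was probably the arm or its shadow near it.

**Disagreements:** the two cameras differed by about 4 mm on the chute's position and 8 mm on the roller's. I settled this by comparing the held roller with the chute in the scene picture. The top view was blocked by the arm at that point.

I viewed 11 pictures, one over the budget.

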